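# Hang a slotted sign board on the drying rack's headed pin

### The job

Take the sign board with the slotted strap out of its stand and hang it on the drying rack: slide the strap's slot sideways onto the headed pin up to the slot's closed end, then let it down so that the pin sits fully home in the notch, and leave it hanging upright and still. Keep it upright all the way and go gently: never push the sign hard against the rack or its pin, and leave the other things where they are.

Things in the scene. Friction and masses are not known exactly. Their poses are not given: they have to be found in the camera images.
- sign: Part to hang, 0.32 kg +-25%: brown board 12 mm thick (x), 92 wide (y), 60 high, with bark edges; a steel strap plate 5 thick, 50 wide stands on its top edge, an orange grip on top of that; 168 mm tall in all. Origin: centre of the board's underside, z up; all parts centred on x = 0. Starts upright in the stand's groove; its slot, open to its own +y, is at z 88 to 102 mm.
- sign_grip (a point): Where to take the sign: on the orange grip, 10 mm thick (x), 30 wide (y), z = 118 to 168 mm in the sign's frame; this point is at z = 150, centred. Fingers close along the sign's x.
- sign_mouth (a point): Middle of the slot's mouth, at the strap's edge y = +25 mm, z = 95 mm of the sign. The slot is 14 mm high (z 88 to 102) and runs level from here to its closed end at y = -6 mm. Its upper edge from y = 6 to 25 mm is a lip at z = 102.
- sign_notch (a point): Middle of the notch's top edge, sign y = 0, z = 110 mm. The notch is 12 mm wide (y -6 to 6) and rises 8 mm above the lip at the slot's closed end. A pin touching the closed end lies below the notch; lowering the sign then lets the pin up into it.
- stand: Fixed plywood stand that holds the sign, 70 (x) x 120 (y) x 32 mm high; groove along its y, 18 mm wide, its floor 10 mm above the table. Origin centre of underside.
- spare_stand: Identical fixed stand, holding the plain blank board. Which stand is on which side varies.
- rack: Fixed wooden rack: rail 20 x 20 mm, 210 long (y), top 185 mm above the table, on posts at y = +-92 mm; foot 100 x 240 x 12 mm (x -80 to 20). Origin: on the table below the middle of the rail's front face (x = 0). Hung home, the sign's origin is 69 mm up and its y within 2 mm of the pin's; with the lip resting on the pin it is 77 mm up.
- rack_mid (a point): Point 12 mm in front of the rail's middle, 175 mm up: the height of the pin's axis. The steel pin, 8 mm dia, points along the rack's +x, with a red head (20 mm dia) at x 24 to 29 mm; the strap goes between rail and head, its faces square to the pin. The pin is clamped 0 to 40 mm to either side (y) of this point: no reading tells where, see or feel it. It stays put.
- blank_board: plain pale board without strap, 12 x 92 x 60 mm high, standing in the spare stand; origin centre of its underside. Bystander
- log_tall: upright log, 84 mm dia, 190 high, bark brown. Bystander, origin centre of underside
- log_short: upright log, 96 mm dia, 140 high. Bystander, origin centre of underside
- log_slice: flat log slice, 110 mm dia, 26 high. Bystander, origin centre of underside
- tin: varnish tin with blue label, 90 mm dia, 110 high. Bystander, origin centre of underside
- mug: white mug, 80 mm dia, 90 high, handle at its +y. Bystander, origin centre of underside
- jar: glass jar with metal lid, 70 mm dia, 100 high. Bystander, origin centre of underside
- tin_lid: brass-coloured tin lid lying flat, 90 mm dia, 8 high. Bystander, origin centre of underside
Mind the look-alikes: they are no part of the job. Several things have the shape of the sign; the one meant has the colours described above. Leave any blue look-alike of the stand alone.

How it is judged:
By the outcome, as a careful person would: the job done as asked, in the order asked, and still so for the second after the job is handed in, with the robot touching nothing.
It also fails if it takes over 61 s, if anything falls off the work surface, if the arm or the gripper's body presses on something with over 40 N, if the wrist force passes 120 N, or if a joint passes its speed limit or range.

### The arm

A 7-joint arm with a two-finger parallel gripper is mounted at the origin on the work surface. World frame = base frame: x ahead of the robot, y to its left, z up, the work surface at z = 0. Lengths are in mm, angles in rad, forces in N, time in s.
With the tool pointing down it reaches from about 350 to 900 mm from the base axis. Payload 19.9 kg.
Tool frame: the origin (TCP) lies midway between the tips of the shut fingers; the grasp point (between the pads) lies 19 mm behind it; y points along the fingers, z is the direction in which the jaws open and shut, and the axes are right-handed (so a half turn about y gives the same grasp; the last joint's range is limited). The gripper opens to 85 mm and grips with 20 to 120 N. Pads are 22 mm wide; open, the fingers measure 114 mm over their backs; the gripper's body (76 mm by 85 mm) begins 54 mm behind the grasp point. The pads swing forward as they close: fully open they stand 13 mm farther back than shut.
Start: joints at [-1.143, 0.417, -0.01, 1.614, 0.005, 1.111, -0.053], TCP at [282.929, 557.272, 231.26] pointing down, gripper open.
Joint ranges: [-2.81, 2.81], [-0.39, 2.02], [-1.27, 1.25], [0.06, 2.57], [-1.19, 4.33], [0.19, 2], [-2.82, 2.82]. Speed limits (rad/s): [1.89, 1.89, 2.39, 2.39, 3.01, 3.01, 3.01].

### API

Orientations are given as a unit quaternion [x, y, z, w].
In Python, from plant import r, grab_frame, get_calibration, close_job gives the robot as it stands.
- The arm moves only by the shell command python3 -m crank 'ROWS' [FORCE]. ROWS is JSON, a list that holds one entry, the list of rows, each a list of 5 numbers: the shift along the world's x, y, z in mm, then the turn about the world's z in degrees, then the opening, from -1 (shut) to 1 (fully open), so that 0 is half open. A call has 1 to 5 rows; each row shifts and turns the commanded pose from where the row before left it; what a row does not reach is not made up. A row lasts 1/10 s, in which the tool goes at most 50 mm and 8.59 degrees, less where a joint would pass 70% of its speed; a pose out of reach is approached as far as the arm can. A call with a gripper value outside its range is refused whole. The fingers move at their own pace and stop on an object; FORCE is the grip in N (left out, the last holds). Time passes only in rows, so rows that do not move let the fingers close. It gives the time, the measured TCP pose, the force and the opening at its end, in the units of the state.
- r.read_state(): the state, without advancing time (a new reading comes with each control period).
- grab_frame(name): name is "scene" or "top"; returns the picture (480x640x3 uint8, red, green, blue); there is no depth.
- get_calibration(name): a dict with "vfov" (degrees; the focal length in pixels is half the picture's height over the tangent of half this angle, whatever the lens; pixels are square), "cx", "cy" (the principal point, pixels), "view" (4x4, takes a point from world to camera coordinates). Camera axes: x right, y down, z forward; pixel columns grow to the right and rows downward; lengths in mm; the calibration is good to about 2 mm. A picture is of the moment at which its call begins. get_calibration takes no time and is no camera call.
- close_job(): hands the job in, once; it reports no verdict.
The state is a dict: "time": time; "joints": joint angles; "joint_velocities": joint speeds; "tau": joint torques, N m; "tcp_pos": TCP position; "tcp_rot": TCP orientation; "ft_force": force on the tool from outside, world axes, zero at the start; "ft_torque": the same for the moment, N m; "gripper_width": opening from 0.0 (shut) to 1.0 (fully open).
Only numpy, scipy, OpenCV 4.12 (cv2) and the standard library are available. Lean on these libraries where they do the work, as an engineer would, in place of code of your own. Each camera call takes 0.05 s, during which the arm holds its last target.

## Working session

There is one attempt and no reset: what is moved stays moved. The work goes in short steps, Python scripts to look and compute and a shell command to move; the robot and the scene stay as the last step left them, time stands still between calls to the robot, and variables do not carry over. Pictures are saved under pics/ and viewed, and the job is handed in when it is done.

```bash
ls; mkdir -p pics; python3 - <<'E'
from plant import r, grab_frame, get_calibration
import cv2, numpy as np
for n in ("scene","top"):
    f=grab_frame(n); cv2.imwrite(f"pics/{n}0.png",f[:,:,::-1]); np.save(f"pics/{n}0.npy",f)
    c=get_calibration(n); print(n,c)
print(r.read_state())
E
```

```text
pics
scene {'vfov': 54.21524363998476, 'cx': 309.53398107305753, 'cy': 240.37615800740318, 'view': array([[ 7.14422253e-01,  6.99712751e-01, -1.70628786e-03,
        -3.73522382e+02],
       [ 4.17126865e-01, -4.27851122e-01, -8.01840755e-01,
        -9.68132062e+01],
       [-5.61788237e-01,  5.72141140e-01, -5.97535349e-01,
         1.40578562e+03],
       [ 0.00000000e+00,  0.00000000e+00,  0.00000000e+00,
         1.00000000e+00]])}
top {'vfov': 43.17147185490417, 'cx': 312.36020163666444, 'cy': 245.78055132406507, 'view': array([[ 3.74414053e-03, -9.99925633e-01, -1.16064624e-02,
         9.26520320e+00],
       [-9.98588829e-01, -3.12377238e-03, -5.30150198e-02,
         5.01503405e+02],
       [ 5.29748213e-02,  1.17885794e-02, -9.98526263e-01,
         1.61947928e+03],
       [ 0.00000000e+00,  0.00000000e+00,  0.00000000e+00,
         1.00000000e+00]])}
{'time': 0.1, 'joints': array([-1.14252461,  0.41790669, -0.01031379,  1.61411175,  0.00470767,
        1.11072767, -0.05298735]), 'joint_velocities': array([-1.20443915e-03, -6.44526157e-05, -1.90021722e-04, -3.25407225e-03,
        3.66656938e-04,  5.04750883e-05,  8.25841139e-06]), 'tau': array([ 1.34267731e-03, -8.65827584e+01,  6.80606682e-01, -4.35644174e+01,
        1.92396023e-02,  4.97138928e-03,  7.11848841e-06]), 'tcp_pos': array([282.78601169, 557.00611737, 230.7284631 ]), 'tcp_rot': array([ 0.68808758, -0.16461646,  0.1644929 , -0.68729832]), 'ft_force': array([-0.02039328,  0.85903049, -0.75891839]), 'ft_torque': array([-0.0022778 , -0.01610449, -0.00925498]), 'gripper_width': 1.0033965783469934}
```

View pics/scene0.png

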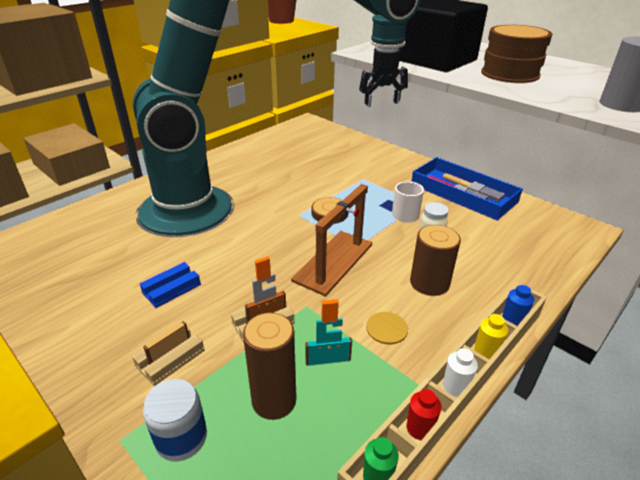

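View pics/top0.png

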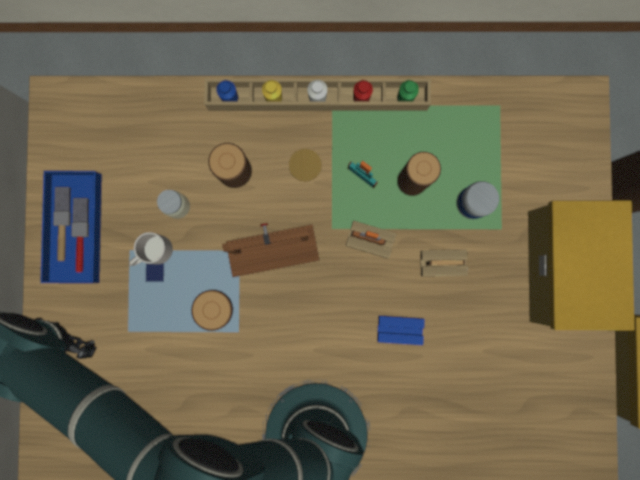

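The sign could be taken for either of these, or for the blank:
- (a) the brown board with grey strap and orange grip: scene (262,285), top (368,235)
- (b) the teal look-alike: scene (329,330), top (363,173)
- (c) the pale blank board: scene (167,343), top (443,263)

By the description it is (a). The blue stand-like block at scene (170,284) is to be left alone. Next are the close crops.

```bash
python3 - <<'E'
import cv2, numpy as np
s=cv2.imread("pics/scene0.png");t=cv2.imread("pics/top0.png")
a=cv2.resize(s[245:345,220:320],(400,400),interpolation=cv2.INTER_CUBIC)
b=cv2.resize(s[180:300,285:385],(333,400),interpolation=cv2.INTER_CUBIC)
cv2.imwrite("pics/c1.png",np.hstack([a,b]))
a=cv2.resize(t[215:265,340:405],(520,400),interpolation=cv2.INTER_CUBIC)
cv2.imwrite("pics/c2.png",a)
cv2.imwrite("pics/c3.png",cv2.resize(t[215:285,215:330],(690,420),interpolation=cv2.INTER_CUBIC))
E
```

```text
(no output)
```

View pics/c1.png

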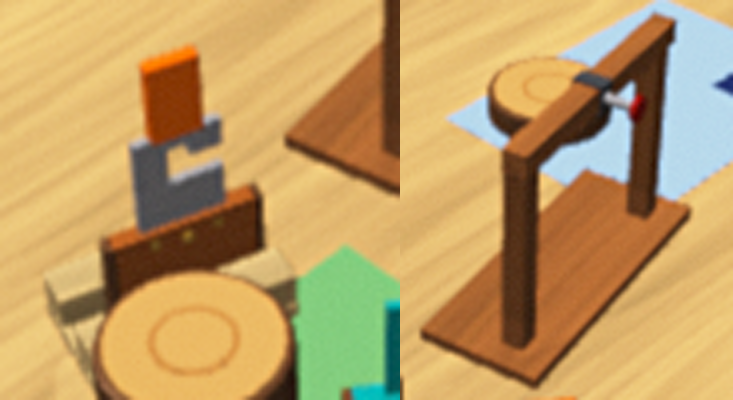

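View pics/c2.png

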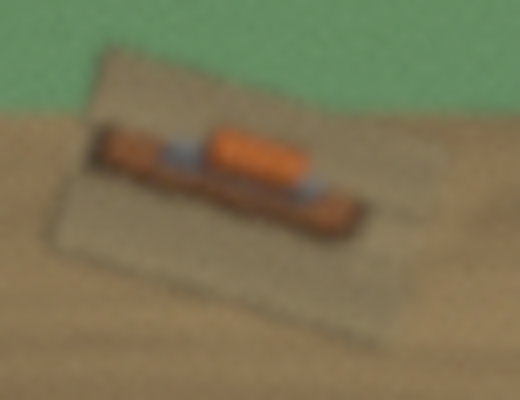

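View pics/c3.png

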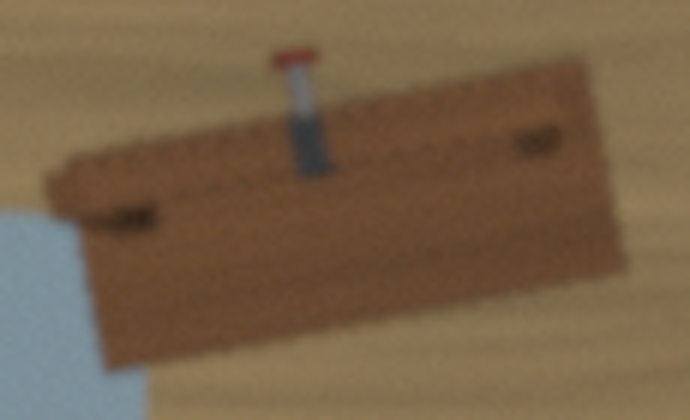

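The crop confirms (a): brown board, grey strap with its slot open to the upper right, and orange grip at scene crop (172,95). The pin's red head is at scene (348,211) and top (264,225). Now I'll measure.

```bash
cat > h.py <<'E'
import numpy as np, cv2
from plant import get_calibration
def cam(n):
    c=get_calibration(n); f=240/np.tan(np.radians(c['vfov']/2))
    K=np.array([[f,0,c['cx']],[0,f,c['cy']],[0,0,1]]); return K,np.array(c['view'])
def proj(n,P):
    K,V=cam(n); p=K@(V[:3,:3]@np.asarray(P,float)+V[:3,3]); return p[:2]/p[2]
def onz(n,uv,z):
    K,V=cam(n); R=V[:3,:3];C=-R.T@V[:3,3]; d=R.T@np.linalg.inv(K)@np.array([uv[0],uv[1],1.]); return C+d*(z-C[2])/d[2]
def tri(a,b):
    Ps=[cam(n)[0]@cam(n)[1][:3] for n in("scene","top")]
    X=cv2.triangulatePoints(Ps[0],Ps[1],np.array(a,float).reshape(2,1),np.array(b,float).reshape(2,1))[:,0]; return X[:3]/X[3]
def hsv(f): return cv2.cvtColor(f,cv2.COLOR_RGB2HSV)
def mask(f,lo,hi,roi):
    m=cv2.inRange(hsv(f),np.array(lo),np.array(hi)); k=np.zeros_like(m);u0,v0,u1,v1=roi;k[v0:v1,u0:u1]=m[v0:v1,u0:u1]; return k
def blob(m):
    n,l,s,c=cv2.connectedComponentsWithStats(m); i=1+np.argmax(s[1:,4]); return s[i],c[i],(l==i).astype(np.uint8)
E
python3 - <<'E'
from h import *
S=np.load("pics/scene0.npy");T=np.load("pics/top0.npy")
# grip
for nm,f,roi in(("scene",S,(245,250,285,285)),("top",T,(340,220,400,260))):
    m=mask(f,(4,190,120),(14,255,255),roi); s,c,l=blob(m); r=cv2.minAreaRect(cv2.findContours(l,0,1)[0][0]); print(nm,s,c,r, cv2.boxPoints(r).round(1).tolist())
# head
for nm,f,roi in(("scene",S,(335,195,365,230)),("top",T,(250,215,280,240))):
    m=mask(f,(170,120,60),(180,255,255),roi)|mask(f,(0,170,60),(4,255,255),roi); s,c,l=blob(m); print(nm,s,c)
print("log tall", onz("top",(424,168),190), "short",onz("top",(228,161),140))
# rack foot in top: brown mask
m=mask(T,(0,60,40),(12,255,140),(215,215,330,285)); s,c,l=blob(m); r=cv2.minAreaRect(cv2.findContours(l,0,1)[0][0]);print(s,c,r)
cv2.imwrite("pics/m1.png",cv2.resize((l*255)[215:285,215:330],(690,420),interpolation=0))
m=mask(T,(0,80,40),(13,255,255),(340,220,400,260)); s,c,l=blob(m); r=cv2.minAreaRect(cv2.findContours(l,0,1)[0][0]);print(s,c,r)
cv2.imwrite("pics/m2.png",cv2.resize((l*255)[215:265,340:405],(520,400),interpolation=0))
E
```

```text
scene [255 257  15  24 262] [262.54198473 268.83587786] ((262.5896911621094, 268.5758972167969), (22.17314338684082, 14.36686897277832), 85.2363510131836) [[254.5, 258.1000061035156], [268.79998779296875, 256.8999938964844], [270.70001220703125, 279.0], [256.3999938964844, 280.20001220703125]]Traceback (most recent call last):
  File "<stdin>", line 5, in <module>
  File "h.py", line 17, in blob
    n,l,s,c=cv2.connectedComponentsWithStats(m); i=1+np.argmax(s[1:,4]); return s[i],c[i],(l==i).astype(np.uint8)
                                                     ~~~~~~~~~^^^^^^^^^
    return _wrapfunc(a, 'argmax', axis=axis, out=out, **kwds)
    return bound(*args, **kwds)
ValueError: attempt to get argmax of an empty sequence
```

```bash
python3 - <<'E'
from h import *
S=np.load("pics/scene0.npy");T=np.load("pics/top0.npy")
H=hsv(T)
print("grip",H[234:240,364:380].reshape(-1,3)[::4].tolist()); print("board",H[235,353:357].tolist(),H[241,380:386].tolist()); print("head",H[222:228,260:269,].tolist()); print("foot",H[255,235:320:10].tolist(),"table",H[280,250:320:10].tolist(),"pin",H[226:234,265].tolist())
Hs=hsv(S);print("shead",Hs[205:218,343:353:2].tolist())
E
```

```text
grip [[9, 27, 93], [12, 178, 158], [12, 183, 169], [12, 170, 156], [9, 40, 89], [12, 178, 132], [12, 181, 161], [12, 173, 168], [11, 76, 94], [11, 151, 108], [11, 176, 138], [12, 172, 160], [11, 116, 103], [11, 121, 97], [10, 153, 110], [11, 152, 136], [12, 136, 92], [11, 116, 101], [10, 114, 98], [11, 112, 107], [14, 115, 93], [12, 133, 98], [12, 120, 98], [11, 86, 89]]
board [[13, 126, 87], [13, 147, 92], [13, 150, 102], [12, 149, 111]] [[13, 146, 126], [12, 149, 125], [13, 141, 125], [12, 139, 114], [13, 126, 101], [16, 102, 100]]
head [[[19, 102, 125], [18, 104, 125], [17, 106, 125], [16, 109, 122], [16, 112, 125], [16, 111, 122], [15, 111, 120], [17, 103, 121], [18, 102, 125]], [[16, 108, 120], [15, 111, 115], [12, 119, 116], [11, 125, 116], [9, 127, 116], [10, 131, 115], [10, 136, 111], [13, 118, 112], [16, 106, 120]], [[15, 114, 110], [10, 136, 103], [7, 146, 105], [6, 142, 108], [4, 134, 110], [5, 137, 108], [8, 141, 105], [11, 129, 109], [16, 110, 118]], [[13, 117, 107], [8, 131, 99], [4, 123, 102], [4, 99, 103], [3, 86, 104], [5, 91, 106], [10, 106, 106], [14, 111, 115], [1
[... 986 characters left out ...]
]], [[10, 176, 71], [158, 18, 57], [130, 9, 177], [139, 11, 184], [107, 26, 206]], [[13, 187, 60], [173, 21, 49], [160, 6, 127], [160, 5, 162], [143, 6, 182]], [[12, 186, 63], [0, 21, 37], [0, 12, 62], [109, 21, 131], [138, 9, 143]], [[13, 183, 67], [9, 51, 35], [0, 0, 30], [104, 66, 186], [104, 53, 154]], [[13, 169, 68], [176, 52, 39], [8, 52, 39], [103, 67, 232], [103, 67, 235]], [[11, 157, 60], [8, 58, 35], [170, 14, 55], [103, 63, 241], [100, 57, 243]], [[13, 160, 51], [12, 142, 36], [120, 25, 71], [102, 62, 240], [100, 56, 238]], [[13, 152, 52], [11, 176, 42], [104, 54, 104], [101, 60, 238], [100, 56, 237]], [[13, 181, 45], [12, 140, 42], [104, 65, 172], [101, 56, 240], [101, 55, 236]]]
```

```bash
python3 - <<'E'
from h import *
S=np.load("pics/scene0.npy");T=np.load("pics/top0.npy")
def wc(f,roi,hi):
    # red-excess weighted centroid
    m=mask(f,*hi,roi); return blob(m)
def rect(l): 
    r=cv2.minAreaRect(cv2.findContours(l,0,1)[0][0]); return [np.round(x,2) for x in r]
s,c,l=wc(S,(245,250,285,285),((4,190,120),(14,255,255))); gs=c
s,c,l=wc(T,(355,225,390,245),((10,160,100),(14,255,255))); print("gtop",s,c,rect(l)); gt=c
X=tri(gs,gt);print("grip tri",X,"reproj",proj("scene",X)-gs)
for sub in("g",):
    print("grip top-view at z178",onz("top",gt,172))
s,c,l=wc(T,(255,218,275,230),((0,115,90),(8,255,255)));print("head top",s,c,rect(l));ht=c
m=mask(S,(0,120,60),(6,255,255),(345,200,365,225))|mask(S,(174,120,60),(180,255,255),(345,200,365,225))
s,c,l=blob(m);print("head scene",s,c,rect(l));X=tri(c,ht);print("head",X, proj("scene",X)-c, onz("top",ht,180),onz("scene",c,175))
m=mask(T,(0,118,40),(15,255,116),(215,215,330,285)); s,c,l=blob(m);print("foot",s,c,rect(l))
cv2.imwrite("pics/m1.png",cv2.resize((l*255)[215:285,215:330],(690,420),interpolation=0))
m=mask(T,(10,118,70),(14,255,255),(345,222,392,250)); s,c,l=blob(m);print("board",s,c,rect(l))
cv2.imwrite("pics/m2.png",cv2.resize((l*255)[215:265,340:405],(520,400),interpolation=0))
E
```

```text
gtop [367 232  11   6  43] [371.46511628 234.48837209] [array([371.6, 234.7]), array([10.44,  4.11]), np.float64(18.43)]
grip tri [ 522.69434708 -135.73595745  152.11843723] reproj [-0.37722451  0.01968851]
grip top-view at z178 [ 520.97382749 -134.38425996  172.        ]
head top [261 224   6   2   7] [263.28571429 224.28571429] [array([263.41, 224.15]), array([0.97, 5.09]), np.float64(75.96)]
head scene [354 208   5   9  31] [356.09677419 212.        ] [array([356., 212.]), array([3.79, 8.22]), np.float64(18.43)]
head [545.07663383 128.81839025 174.71530832] [-0.18553039  0.01558522] [544.42038395 128.15368971 180.        ] [545.60543328 128.81725702 175.        ]
foot [ 223  225   96   51 3068] [272.3256193  250.49054759] [array([270.29, 250.94]), array([36.48, 91.59]), np.float64(78.69)]
board [353 231  32  14 173] [369.21387283 236.54913295] [array([368.76, 235.58]), array([32.28,  9.48]), np.float64(15.95)]
```

View pics/m1.png

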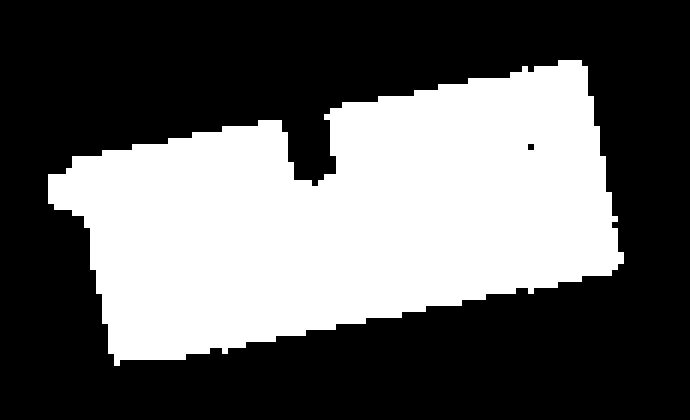

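View pics/m2.png

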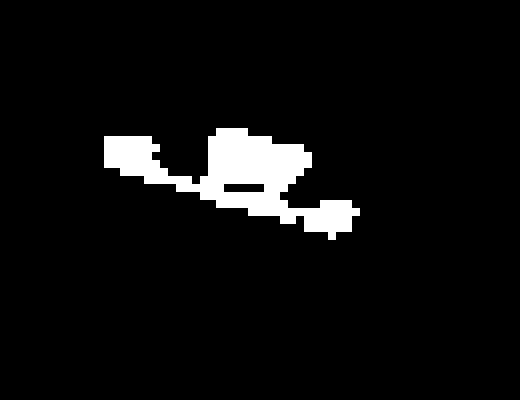

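```bash
python3 - <<'E'
from h import *
T=np.load("pics/top0.npy")
m=mask(T,(0,118,40),(15,255,116),(215,215,330,285)); s,c,l=blob(m)
def edge(cols,top,z):
    P=[]
    for u in cols:
        r=np.where(l[:,u])[0]; P.append((u,(r.min()-.5) if top else r.max()+.5))
    vx,vy,x,y=cv2.fitLine(np.array(P,np.float32),cv2.DIST_HUBER,0,.01,.01).ravel()
    res=np.array([(p[0]-x)*vy-(p[1]-y)*vx for p in P]); 
    a=onz("top",(x-20*vx,y-20*vy),z);b=onz("top",(x+20*vx,y+20*vy),z); d=(a-b); d=d if d[1]>0 else -d
    print("edge z",z,"yaw of +y",np.degrees(np.arctan2(-d[0],d[1])),"thru",(a+b)/2,"res",res.std()); return (a+b)/2,d/np.linalg.norm(d)
e1=edge(range(236,314),False,12)   # back edge of foot top... 
e2=edge(list(range(230,259))+list(range(273,309)),True,185)
# right end of foot, columns
print("foot corner right-back",onz("top",(215+622/6,215+272/6),12),"left-back",onz("top",(215+115/6,215+364/6),12))
print("rail ends L",onz("top",(215+48/6,215+185/6),185))
# sign board: row edges
H=hsv(T)
m=mask(T,(10,110,60),(14,255,255),(345,222,392,250)); s,c,l=blob(m)
edge(list(range(356,383)),False,70)
r=cv2.minAreaRect(cv2.findContours(l,0,1)[0][0]);print(r)
# board ends at z70
for p in((352.8,234),(385,243)):print("board end",onz("top",p,70))
print("logs tall",onz("top",(424,168),190))
E
```

```text
edge z 12 yaw of +y 11.121560242024092 thru [442.18358268 105.66379995  12.        ] res 0.3772843474817339
edge z 185 yaw of +y 11.26914478440307 thru [524.05864285 111.90498721 185.        ] res 0.31645752069331967
foot corner right-back [462.38862679  -6.10906117  12.        ] left-back [420.347149   221.13227439  12.        ]
rail ends L [491.56050778 224.55490033 185.        ]
edge z 70 yaw of +y -16.46318674476131 thru [ 514.72807303 -129.92321085   70.        ] res 0.41293359818345
((368.5660095214844, 235.51885986328125), (33.24125289916992, 9.47787857055664), 15.945395469665527)
board end [529.45151113 -94.67028219  70.        ]
board end [ 506.27959174 -178.1824255    70.        ]
logs tall [ 680.75936608 -259.61459065  190.        ]
```

```bash
python3 - <<'E'
from plant import r
from scipy.spatial.transform import Rotation as R
import numpy as np
s=r.read_state();M=R.from_quat(s['tcp_rot']).as_matrix();print(M.round(3));z=M[:,2];print(np.degrees(np.arctan2(z[1],z[0])),s['time'])
E
```

```text
[[ 0.892 -0.     0.453]
 [-0.453 -0.001  0.892]
 [ 0.    -1.    -0.001]]
63.086002543438646 0.1
```

```bash
python3 -m crank '[[[0,0,40,0,0.2],[0,0,40,0,0.2],[15,-40,20,-6,0.2],[15,-40,0,-6,0.2],[15,-40,0,-6,0.2]]]' 30; python3 -m crank '[[[15,-45,0,-5,0.2],[15,-45,0,-5,0.2],[15,-45,0,-5,0.2],[15,-45,0,-5,0.2],[15,-45,0,-5,0.2]]]'
```

```text
time: 0.6
tcp_pos: [328.3, 435.8, 331.5]
tcp_rot: [-0.653, 0.271, -0.271, 0.653]
ft_force: [1.1, 0.5, -1.0]
gripper_width: 0.601
time: 1.1
tcp_pos: [403.0, 210.3, 331.2]
tcp_rot: [0.579, -0.406, 0.406, -0.579]
ft_force: [1.9, 0.2, 0.0]
gripper_width: 0.601
```

```bash
cat > st.py <<'E'
from plant import r
from scipy.spatial.transform import Rotation as R
import numpy as np
def st():
    s=r.read_state();z=R.from_quat(s['tcp_rot']).as_matrix();j=z[:,2]
    print("t",round(s['time'],2),"tcp",s['tcp_pos'].round(1),"jaw",np.degrees(np.arctan2(j[1],j[0])).round(2),"down",z[:,1].round(3),"F",s['ft_force'].round(1),"M",s['ft_torque'].round(2),"w",round(s['gripper_width'],3))
    ex=np.array([np.cos(np.radians(11.2)),np.sin(np.radians(11.2))]);ey=np.array([-ex[1],ex[0]]);p=s['tcp_pos'][:2];print("rack s,t",(p@ex).round(1),(p@ey).round(1))
if __name__=="__main__": st()
E
python3 st.py
```

```text
t 1.1 tcp [403.  210.3 331.2] jaw 19.88 down [-0.  0. -1.] F [1.9 0.2 0. ] M [ 0.   -0.11  0.03] w 0.601
rack s,t 436.2 128.0
```

```bash
python3 -m crank '[[[15,-45,0,-4.5,0.2],[15,-45,0,-4.5,0.2],[15,-45,0,-4.5,0.2],[15,-45,0,-4.5,0.2],[15,-45,0,-4.5,0.2]]]'; python3 -m crank '[[[14,-40,0,-4.5,0.2],[14,-40,0,-4.5,0.2],[14,-40,0,-4.5,0.2],[0,0,-40,0,0.2],[0,0,-40,0,0.2]]]'; python3 st.py; python3 - <<'E'
from plant import grab_frame
import cv2,numpy as np
for n,(a,b,c,d) in dict(scene=(190,350,180,360),top=(190,280,320,420)).items():
    f=grab_frame(n);np.save(f"pics/{n}1.npy",f);cv2.imwrite(f"pics/{n}1.png",cv2.resize(f[a:b,c:d,::-1],None,fx=3.5,fy=3.5,interpolation=cv2.INTER_CUBIC))
E
```

```text
time: 1.6
tcp_pos: [478.0, -14.7, 331.3]
tcp_rot: [-0.488, 0.511, -0.511, 0.489]
ft_force: [1.6, 0.7, -0.3]
gripper_width: 0.599
time: 2.1
tcp_pos: [520.2, -134.1, 250.3]
tcp_rot: [0.425, -0.564, 0.565, -0.426]
ft_force: [1.1, 0.4, -1.7]
gripper_width: 0.602
t 2.1 tcp [ 520.2 -134.1  250.3] jaw -16.05 down [ 0.001 -0.001 -1.   ] F [ 1.1  0.4 -1.7] M [ 0.07 -0.09 -0.05] w 0.602
rack s,t 484.2 -232.6
```

View pics/scene1.png

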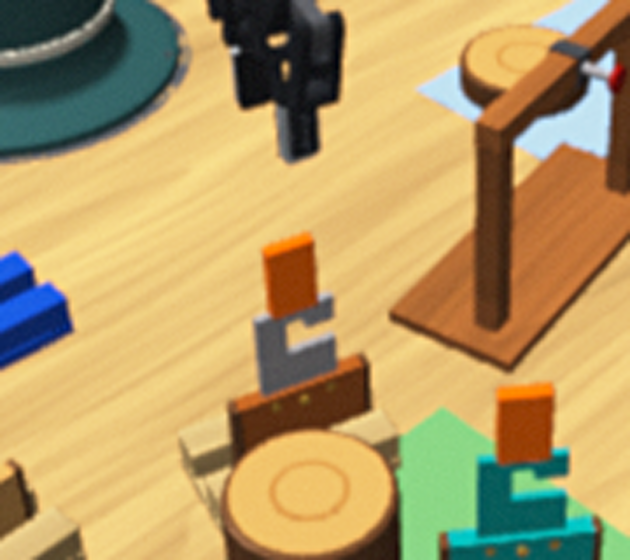

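```bash
python3 - <<'E'
from h import *
for x,y in((520.2,-134.1),(520.2,-136),(522,-135)): print(proj("scene",(x,y,153)),proj("top",(x,y,178)))
# visible front face centroid: sign x +5
ex=np.array([.961,-.276,0])
print("front face centre proj",proj("scene",np.array([520.2,-135.5,153])+5*ex))
S=np.load("pics/scene1.npy");m=mask(S,(4,190,100),(14,255,255),(245,250,285,285));s,c,l=blob(m);print(s,c)
E
```

```text
[261.93866862 267.5873547 ] [371.56043959 234.62952752]
[261.22380707 268.02229106] [372.34657184 234.6318104 ]
[262.18767418 268.19558376] [371.93173022 233.888481  ]
front face centre proj [262.46281214 269.30246568]
[255 257  15  24 258] [262.5        269.01162791]
```

The open fingers hang straight above the orange grip, at crop (290,275). The reprojection error is about 0.3 px, so I'll descend.

```bash
python3 -m crank '[[[0,-1,-35,0,0.2],[0,0,-30,0,0.2],[0,0,-25,0,0.2],[0,0,-12,0,0.2],[0,0,-6,0,0.2]]]' 30; python3 st.py; python3 -m crank '[[[0,0,0,0,-0.4],[0,0,0,0,-0.6],[0,0,0,0,-0.8],[0,0,0,0,-1],[0,0,0,0,-1]]]' 40;python3 st.py
```

```text
time: 2.7
tcp_pos: [520.4, -133.6, 143.7]
tcp_rot: [-0.426, 0.564, -0.564, 0.426]
ft_force: [0.0, 0.5, 0.9]
gripper_width: 0.603
t 2.7 tcp [ 520.4 -133.6  143.7] jaw -15.89 down [ 0.  0. -1.] F [0.  0.5 0.9] M [-0.04 -0.   -0.03] w 0.603
rack s,t 484.5 -232.1
time: 3.2
tcp_pos: [520.7, -133.9, 144.4]
tcp_rot: [0.425, -0.564, 0.565, -0.426]
ft_force: [-0.9, 0.1, 10.3]
gripper_width: 0.111
t 3.2 tcp [ 520.7 -133.9  144.4] jaw -15.91 down [ 0.002  0.    -1.   ] F [-0.9  0.1 10.3] M [ 0.13  0.26 -0.02] w 0.111
rack s,t 484.7 -232.4
```

```bash
python3 -m crank '[[[0,0,0,0,-1],[0,0,0,0,-1],[0,0,2,0,-1],[0,0,5,0,-1],[0,0,10,0,-1]]]' 60;python3 st.py; python3 -m crank '[[[0,0,15,0,-1],[0,0,15,0,-1],[0,0,15,0,-1],[0,0,10,0,-1],[0,0,0,0,-1]]]';python3 st.py;python3 - <<'E'
from plant import grab_frame
import cv2,numpy as np
for n,(a,b,c,d) in dict(scene=(150,350,180,360),top=(190,280,320,420)).items():
    f=grab_frame(n);np.save(f"pics/{n}2.npy",f);cv2.imwrite(f"pics/{n}2.png",cv2.resize(f[a:b,c:d,::-1],None,fx=3,fy=3,interpolation=cv2.INTER_CUBIC))
E
```

```text
time: 3.7
tcp_pos: [519.7, -133.7, 160.5]
tcp_rot: [-0.426, 0.565, -0.564, 0.426]
ft_force: [0.9, 0.0, -3.4]
gripper_width: 0.111
t 3.7 tcp [ 519.7 -133.7  160.5] jaw -15.93 down [-0.001 -0.    -1.   ] F [ 0.9  0.  -3.4] M [-0.11 -0.39 -0.09] w 0.111
rack s,t 483.8 -232.1
time: 4.2
tcp_pos: [520.5, -133.8, 217.0]
tcp_rot: [0.425, -0.564, 0.565, -0.427]
ft_force: [0.0, -0.9, -3.4]
gripper_width: 0.106
t 4.2 tcp [ 520.5 -133.8  217. ] jaw -15.91 down [ 0.002  0.    -1.   ] F [ 0.  -0.9 -3.4] M [ 0.07 -0.02  0.02] w 0.106
rack s,t 484.6 -232.4
```

View pics/scene2.png

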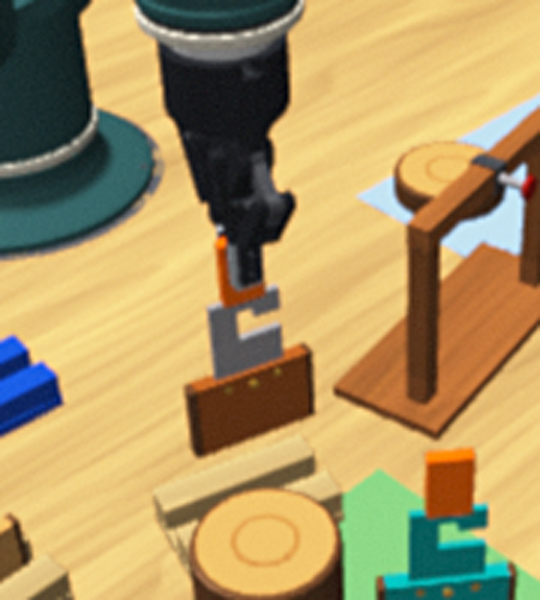

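```bash
python3 -m crank '[[[11,9,0,5.4,-1],[11,9,0,5.4,-1],[11,9,0,5.4,-1],[11,9,0,5.4,-1],[11,9,0,5.5,-1]]]';python3 st.py
```

```text
time: 4.8
tcp_pos: [575.0, -88.3, 214.4]
tcp_rot: [0.548, -0.448, 0.447, -0.547]
ft_force: [-1.1, -0.0, -2.8]
gripper_width: 0.106
t 4.8 tcp [575.  -88.3 214.4] jaw 11.41 down [-0.002 -0.    -1.   ] F [-1.1 -0.  -2.8] M [0.01 0.01 0.02] w 0.106
rack s,t 546.9 -198.3
```

```bash
python3 -m crank '[[[-4,20,0,0,-1],[-6,30,0,0,-1],[-6,30,0,0,-1],[-6,30,0,0,-1],[-5,25,0,0,-1]]]';python3 -m crank '[[[-1,5,0,0,-1],[0,0,0,0,-1]]]'; python3 st.py;python3 - <<'E'
from plant import grab_frame
import cv2,numpy as np
for n,(a,b,c,d) in dict(scene=(130,310,260,400),top=(190,280,240,340)).items():
    f=grab_frame(n);np.save(f"pics/{n}3.npy",f);cv2.imwrite(f"pics/{n}3.png",cv2.resize(f[a:b,c:d,::-1],None,fx=3.3,fy=3.3,interpolation=cv2.INTER_CUBIC))
E
```

```text
time: 5.3
tcp_pos: [547.1, 47.9, 214.4]
tcp_rot: [0.547, -0.449, 0.448, -0.546]
ft_force: [-0.1, -0.3, -2.4]
gripper_width: 0.107
time: 5.5
tcp_pos: [546.5, 51.9, 214.7]
tcp_rot: [0.547, -0.449, 0.448, -0.546]
ft_force: [-0.2, -0.8, -2.6]
gripper_width: 0.11
t 5.5 tcp [546.5  51.9 214.7] jaw 11.27 down [-0.001 -0.    -1.   ] F [-0.2 -0.8 -2.6] M [-0.04  0.01  0.06] w 0.11
rack s,t 546.2 -55.2
```

View pics/scene3.png

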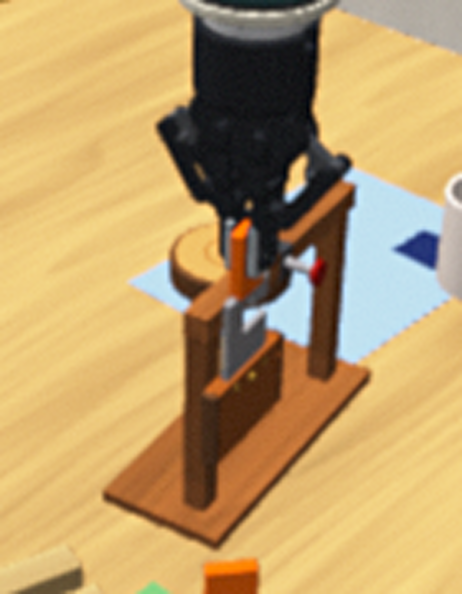

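View pics/top3.png

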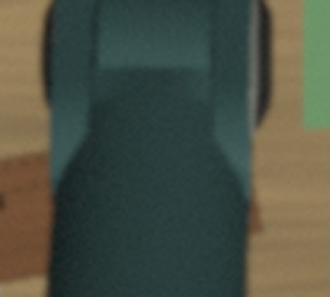

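```bash
cat > pr.py <<'E'
from h import *
from plant import r
def signpts(sx,sy,sz,yaw,pts):
    c,s=np.cos(np.radians(yaw)),np.sin(np.radians(yaw)); return {k:proj("scene",(sx+c*x-s*y,sy+s*x+c*y,sz+z)) for k,(x,y,z) in pts.items()}
PT=dict(gripTL=(5,-15,168),gripTR=(5,15,168),gripBL=(5,-15,118),strapTL=(2.5,-25,118),strapTR=(2.5,25,118),lipend=(2.5,25,102),slotlow=(2.5,25,88),notchT=(2.5,0,110),closedend=(2.5,-6,88),boardTL=(6,-46,60),boardTR=(6,46,60),boardBL=(6,-46,0),boardBR=(6,46,0))
E
python3 - <<'E'
from pr import *
s=r.read_state();p=s['tcp_pos'];P=signpts(p[0],p[1],p[2]-134.4,11.25,PT)
S=np.load("pics/scene3.npy");u0,v0=315,190;k=8
im=cv2.resize(S[v0:v0+75,u0:u0+80,::-1].copy(),None,fx=k,fy=k,interpolation=cv2.INTER_CUBIC)
for n,q in P.items():
    c=((q-[u0,v0]+.5)*k).astype(int);cv2.circle(im,tuple(map(int,c)),3,(255,255,0),-1);print(n,q.round(1))
cv2.imwrite("pics/o3.png",im)
E
```

```text
gripTL [332.8 201.4]
gripTR [340.1 195.1]
gripBL [332.1 221.5]
strapTL [328.7 223.3]
strapTR [340.6 212.4]
lipend [340.3 218.5]
slotlow [340.1 223.7]
notchT [334.6 220.9]
closedend [332.9 230.5]
boardTL [324.4 250.7]
boardTR [345.5 229.9]
boardBL [323.9 271.9]
boardBR [344.4 250.6]
```

View pics/o3.png

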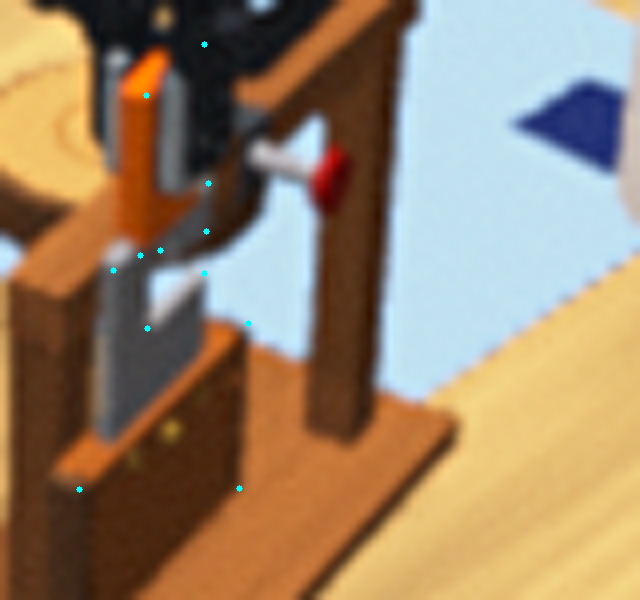

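The overlay agrees to within about 0.5 px: the slot lies level with the pin and the strap lies between rail and head. I'll go closer and look just before entry.

```bash
python3 -m crank '[[[-2,10,0,0,-1],[-2,10,0,0,-1],[-2,10,0,0,-1],[-1,5,0,0,-1],[0,0,0,0,-1]]]'; python3 st.py;python3 - <<'E'
from pr import *
from plant import grab_frame
s=r.read_state();p=s['tcp_pos'];P=signpts(p[0],p[1],p[2]-134.4,11.25,PT)
S=grab_frame("scene");np.save("pics/scene4.npy",S);u0,v0=325,180;k=8
im=cv2.resize(S[v0:v0+75,u0:u0+80,::-1].copy(),None,fx=k,fy=k,interpolation=cv2.INTER_CUBIC)
for n,q in P.items():
    c=((q-[u0,v0]+.5)*k).astype(int);cv2.circle(im,tuple(map(int,c)),2,(255,255,0),-1)
ex=np.array([.981,.194,0]);H=np.array([545.1,128.8,175])
for d in(-26.5,-14.5,0):
    c=((proj("scene",H+d*ex)-[u0,v0]+.5)*k).astype(int);cv2.circle(im,tuple(map(int,c)),2,(0,255,0),-1)
cv2.imwrite("pics/o4.png",im)
E
```

```text
time: 6.1
tcp_pos: [539.8, 87.4, 215.2]
tcp_rot: [-0.547, 0.449, -0.448, 0.547]
ft_force: [0.5, -1.2, -2.4]
gripper_width: 0.11
t 6.1 tcp [539.8  87.4 215.2] jaw 11.27 down [-0.  0. -1.] F [ 0.5 -1.2 -2.4] M [-0.   -0.06  0.03] w 0.11
rack s,t 546.4 -19.1
```

View pics/o4.png

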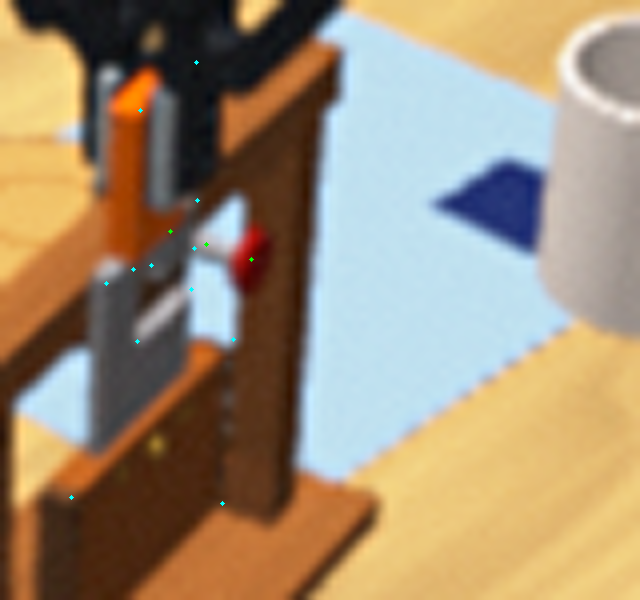

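The head is at crop (251,259) as predicted and the slot is level with the pin to about 1 mm. I'll slide on slowly, watching the force.

```bash
python3 -m crank '[[[-1,5,0,0,-1],[-1,5,0,0,-1],[-1,5,0,0,-1],[-1,5,0,0,-1],[-1,5,0,0,-1]]]' >/dev/null; python3 st.py; python3 -m crank '[[[0,0,0,0,-1],[0,0,0,0,-1]]]'>/dev/null;python3 st.py; python3 - <<'E'
from plant import grab_frame
import cv2,numpy as np
S=grab_frame("scene");u0,v0=325,180
cv2.imwrite("pics/o5.png",cv2.resize(S[v0:v0+75,u0:u0+80,::-1].copy(),None,fx=8,fy=8,interpolation=cv2.INTER_CUBIC))
E
```

```text
t 6.65 tcp [534.8 111.8 215.3] jaw 11.19 down [-0. -0. -1.] F [-0.6 -0.5 -2.7] M [ 0.04  0.02 -0.04] w 0.108
rack s,t 546.4 5.8
t 6.85 tcp [534.9 111.3 215.3] jaw 11.19 down [-0. -0. -1.] F [-0.8 -0.9 -3.7] M [0.04 0.02 0.03] w 0.108
rack s,t 546.4 5.3
```

View pics/o5.png

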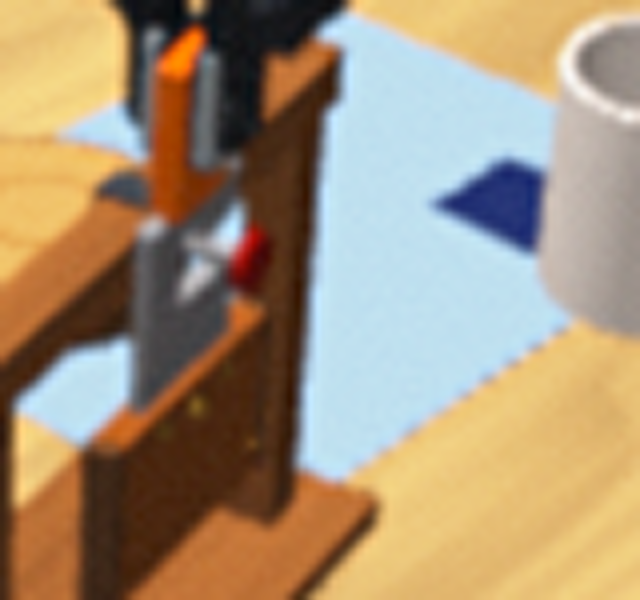

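The pin has entered the slot at crop (195,243) with no contact force. I'll continue toward the closed end.

```bash
python3 -m crank '[[[-1,3,0,0,-1],[-0.5,3,0,0,-1],[-0.5,3,0,0,-1],[-0.4,2,0,0,-1],[0,0,0,0,-1]]]' >/dev/null; python3 st.py; python3 -m crank '[[[-0.2,1,0,0,-1],[-0.2,1,0,0,-1],[0,0,0,0,-1]]]'>/dev/null;python3 st.py
```

```text
t 7.4 tcp [532.5 122.7 215.2] jaw 11.21 down [-0.  0. -1.] F [-0.4 -0.3 -3.3] M [ 0.01 -0.03 -0.  ] w 0.107
rack s,t 546.1 16.9
t 7.7 tcp [532.1 124.4 215.2] jaw 11.19 down [-0. -0. -1.] F [ 0.5 -0.  -2. ] M [-0.02  0.05 -0.02] w 0.106
rack s,t 546.1 18.6
```

```bash
for i in 1; do python3 -m crank '[[[-0.2,1,0,0,-1],[0,0,0,0,-1]]]'>/dev/null;python3 st.py; python3 -m crank '[[[-0.2,1,0,0,-1],[0,0,0,0,-1]]]'>/dev/null;python3 st.py; python3 -m crank '[[[-0.2,1,0,0,-1],[0,0,0,0,-1]]]'>/dev/null;python3 st.py;done; python3 - <<'E'
from plant import grab_frame
import cv2,numpy as np
S=grab_frame("scene");u0,v0=325,180
cv2.imwrite("pics/o6.png",cv2.resize(S[v0:v0+75,u0:u0+80,::-1].copy(),None,fx=8,fy=8,interpolation=cv2.INTER_CUBIC))
E
```

```text
t 7.9 tcp [531.9 125.4 215.3] jaw 11.19 down [-0.  0. -1.] F [-0.3  0.2 -3.4] M [ 0.04 -0.04 -0.04] w 0.107
rack s,t 546.1 19.7
t 8.1 tcp [531.7 126.4 215.2] jaw 11.19 down [-0. -0. -1.] F [ 0.8  0.8 -3.1] M [ 0.03  0.03 -0.01] w 0.106
rack s,t 546.1 20.7
t 8.3 tcp [531.5 127.4 215.3] jaw 11.19 down [-0. -0. -1.] F [-0.4 -0.6 -2.7] M [0.06 0.01 0.01] w 0.109
rack s,t 546.1 21.8
```

View pics/o6.png

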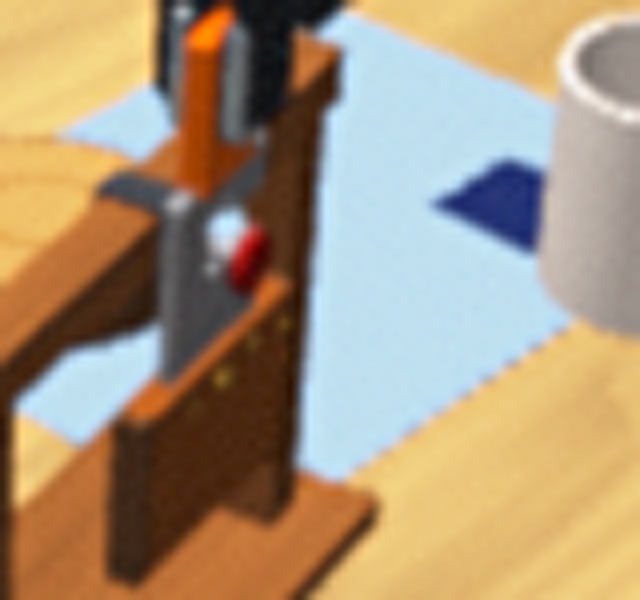

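The pin now lies near the closed end, at crop (215,265), and the notch is visible above it. I'll feel for the end in 1 mm steps.

```bash
python3 -m crank '[[[-0.2,1,0,0,-1],[0,0,0,0,-1]]]'>/dev/null;python3 st.py; python3 -m crank '[[[-0.2,1,0,0,-1],[0,0,0,0,-1]]]'>/dev/null;python3 st.py
```

```text
t 8.55 tcp [531.4 128.2 215.3] jaw 11.18 down [ 0. -0. -1.] F [ 0.1 -2.2 -3. ] M [-0.32 -0.08 -0.01] w 0.107
rack s,t 546.1 22.5
t 8.75 tcp [531.3 128.5 215.2] jaw 11.15 down [ 0.    -0.001 -1.   ] F [ 0.7 -5.3 -3.1] M [-1.38 -0.29 -0.04] w 0.11
rack s,t 546.1 22.9
```

```bash
python3 -m crank '[[[-0.2,1,0,0,-1],[0,0,0,0,-1]]]'>/dev/null;python3 st.py
```

```text
t 8.95 tcp [531.2 128.9 215.2] jaw 11.12 down [ 0.    -0.002 -1.   ] F [ 1.7 -8.5 -3.4] M [-2.26 -0.48  0.  ] w 0.104
rack s,t 546.1 23.2
```

Contact with the closed end came at rack t ≈ 22.3, where it was predicted. I'll ease back about 1.5 mm off it to centre the notch, then lower.

```bash
python3 -m crank '[[[0.4,-2,0,0,-1],[0.2,-1,0,0,-1],[0.15,-0.7,0,0,-1],[0,0,0,0,-1]]]'>/dev/null;python3 st.py; python3 -m crank '[[[0,0,-1,0,-1],[0,0,-1,0,-1],[0,0,-1,0,-1],[0,0,-1,0,-1],[0,0,0,0,-1]]]'>/dev/null;python3 st.py
```

```text
t 9.35 tcp [531.7 126.7 215.3] jaw 11.19 down [-0.  0. -1.] F [ 0.7 -0.3 -2.5] M [ 0.03  0.   -0.02] w 0.107
rack s,t 546.2 21.0
t 9.85 tcp [531.6 126.6 211.1] jaw 11.19 down [-0. -0. -1.] F [-0.   0.7 -2.9] M [-0.04 -0.02  0.02] w 0.108
rack s,t 546.0 20.9
```

```bash
python3 -m crank '[[[0,0,-1,0,-1],[0,0,-1,0,-1],[0,0,0,0,-1]]]'>/dev/null;python3 st.py;python3 -m crank '[[[0,0,-1,0,-1],[0,0,-1,0,-1],[0,0,0,0,-1]]]'>/dev/null;python3 st.py; python3 - <<'E'
from plant import grab_frame
import cv2,numpy as np
S=grab_frame("scene");u0,v0=325,180
cv2.imwrite("pics/o7.png",cv2.resize(S[v0:v0+75,u0:u0+80,::-1].copy(),None,fx=8,fy=8,interpolation=cv2.INTER_CUBIC))
E
```

```text
t 10.15 tcp [531.6 126.5 209.1] jaw 11.18 down [-0. -0. -1.] F [-0.7  0.5 -2.6] M [-0.07  0.   -0.02] w 0.107
rack s,t 546.1 20.9
t 10.45 tcp [531.6 126.6 207.1] jaw 11.18 down [-0. -0. -1.] F [-0.7  0.5 -3.1] M [-0.01  0.02  0.03] w 0.107
rack s,t 546.1 20.9
```

View pics/o7.png

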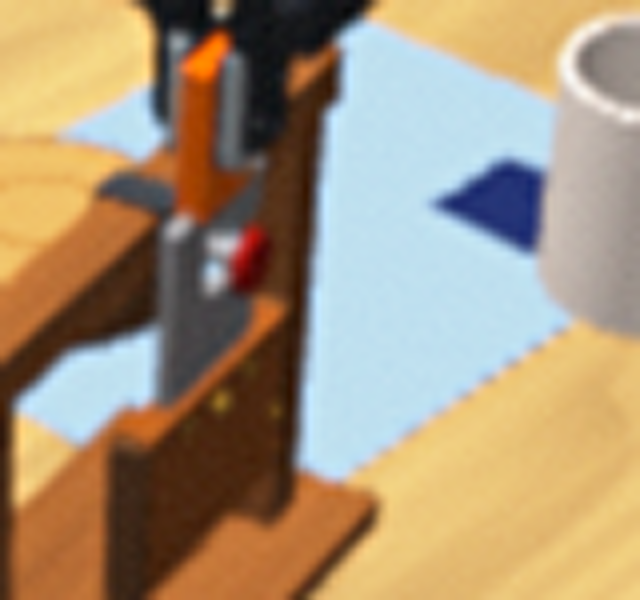

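The pin is entering the notch at crop (218,240), with light showing only below it. I'll lower until the weight transfers.

```bash
python3 -m crank '[[[0,0,-1,0,-1],[0,0,-1,0,-1],[0,0,0,0,-1]]]'>/dev/null;python3 st.py;python3 -m crank '[[[0,0,-1,0,-1],[0,0,0,0,-1]]]'>/dev/null;python3 st.py;python3 -m crank '[[[0,0,-0.5,0,-1],[0,0,0,0,-1]]]'>/dev/null;python3 st.py
```

```text
t 10.8 tcp [531.6 126.6 205.1] jaw 11.18 down [-0. -0. -1.] F [ 0.1  0.5 -2.5] M [0.04 0.02 0.02] w 0.111
rack s,t 546.1 20.9
t 11.0 tcp [531.6 126.6 204.1] jaw 11.18 down [-0. -0. -1.] F [-0.6  0.1 -2.7] M [-0.03 -0.03 -0.05] w 0.109
rack s,t 546.1 20.9
t 11.2 tcp [531.7 126.6 203.7] jaw 11.18 down [-0. -0. -1.] F [ 0.2  0.5 -3.6] M [-0.02  0.02 -0.  ] w 0.108
rack s,t 546.1 20.9
```

```bash
python3 -m crank '[[[0,0,-0.5,0,-1],[0,0,0,0,-1]]]'>/dev/null;python3 st.py;python3 -m crank '[[[0,0,-0.5,0,-1],[0,0,0,0,-1]]]'>/dev/null;python3 st.py
```

```text
t 11.4 tcp [531.7 126.6 203.3] jaw 11.19 down [ 0.  0. -1.] F [-0.2  0.2 -1.6] M [ 0.02  0.14 -0.01] w 0.109
rack s,t 546.2 20.9
t 11.6 tcp [531.8 126.6 203. ] jaw 11.18 down [ 0.  0. -1.] F [-0.9 -0.8  3.9] M [-0.05  0.39 -0.  ] w 0.105
rack s,t 546.3 20.8
```

```bash
python3 -m crank '[[[0,0,-0.5,0,-1],[0,0,0,0,-1]]]'>/dev/null;python3 st.py
```

```text
t 11.8 tcp [531.9 126.6 202.8] jaw 11.18 down [ 0.001  0.    -1.   ] F [-3.2 -1.1  9.5] M [-0.12  0.69  0.  ] w 0.112
rack s,t 546.4 20.9
```

The sign is home at TCP z ≈ 203.2, so its origin is about 68.8 (69 expected). I'll relieve the load and release gently.

```bash
python3 -m crank '[[[0,0,1,0,-1],[0,0,0,0,-1],[0,0,0,0,-1]]]' 20 >/dev/null;python3 st.py; python3 - <<'E'
from plant import grab_frame
import cv2,numpy as np
S=grab_frame("scene");u0,v0=325,180
cv2.imwrite("pics/o8.png",cv2.resize(S[v0:v0+75,u0:u0+80,::-1].copy(),None,fx=8,fy=8,interpolation=cv2.INTER_CUBIC))
E
```

```text
t 12.1 tcp [531.7 126.6 203.2] jaw 11.18 down [ 0. -0. -1.] F [-0.6 -0.2  0.1] M [ 0.01 -0.04  0.07] w 0.108
rack s,t 546.2 20.9
```

View pics/o8.png

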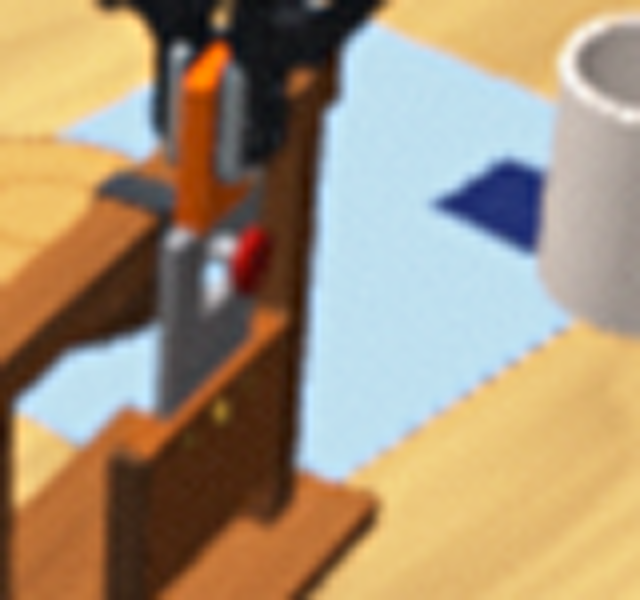

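The pin is at the top of the notch, crop (220,245), and the pin carries the weight. Opening slowly now.

```bash
python3 -m crank '[[[0,0,0,0,-0.75],[0,0,0,0,-0.7],[0,0,0,0,-0.6],[0,0,0,0,-0.5],[0,0,0,0,-0.4]]]' 20 >/dev/null;python3 st.py;python3 -m crank '[[[0,0,0,0,-0.2],[0,0,0,0,0],[0,0,0,0,0],[0,0,0,0,0],[0,0,0,0,0]]]'>/dev/null;python3 st.py; python3 - <<'E'
from plant import grab_frame
import cv2,numpy as np
S=grab_frame("scene");u0,v0=325,170
cv2.imwrite("pics/o9.png",cv2.resize(S[v0:v0+75,u0:u0+80,::-1].copy(),None,fx=8,fy=8,interpolation=cv2.INTER_CUBIC))
E
```

```text
t 12.65 tcp [531.7 126.6 203.2] jaw 11.18 down [-0. -0. -1.] F [-0.4  0.5  0.5] M [-0.03  0.03  0.03] w 0.302
rack s,t 546.1 20.9
t 13.15 tcp [531.7 126.6 203.3] jaw 11.18 down [ 0. -0. -1.] F [-0.4 -0.1  0.9] M [0.   0.03 0.04] w 0.498
rack s,t 546.2 20.9
```

View pics/o9.png

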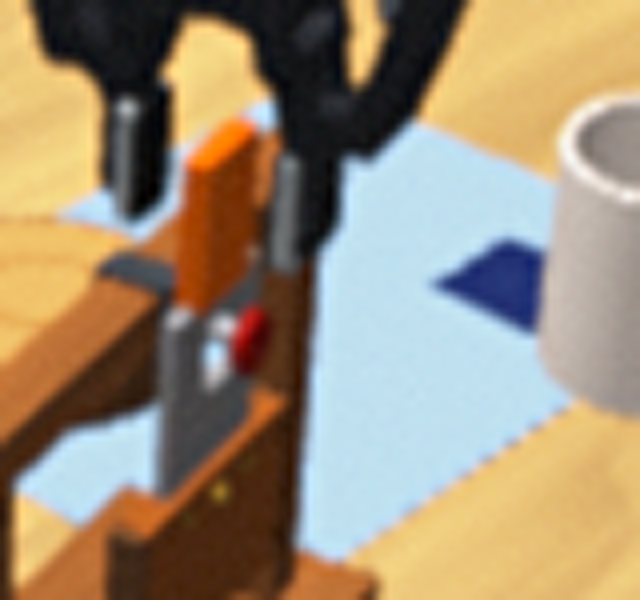

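The sign hangs free between the open fingers, at crop (125,160) and (290,210). I'll retreat straight up.

```bash
python3 -m crank '[[[0,0,8,0,0],[0,0,15,0,0],[0,0,25,0,0],[0,0,30,0,0],[0,0,30,0,0]]]'>/dev/null;python3 -m crank '[[[-40,0,20,0,0],[-40,0,0,0,0],[-40,0,0,0,0],[0,-40,0,0,0],[0,-40,0,0,0]]]'>/dev/null;python3 -m crank '[[[0,-40,0,0,0],[0,-40,0,0,0],[0,-40,0,0,0],[0,0,0,0,0],[0,0,0,0,0]]]'>/dev/null;python3 st.py; python3 - <<'E'
from plant import grab_frame
from pr import *
S=grab_frame("scene");T=grab_frame("top");np.save("pics/scene9.npy",S);np.save("pics/top9.npy",T);u0,v0=315,185
cv2.imwrite("pics/full9.png",S[:,:,::-1])
im=cv2.resize(S[v0:v0+90,u0:u0+90,::-1].copy(),None,fx=6.5,fy=6.5,interpolation=cv2.INTER_CUBIC)
for n,q in signpts(531.9,126.5,69,11.2,PT).items():
    c=((q-[u0,v0]+.5)*6.5).astype(int);cv2.circle(im,tuple(map(int,c)),2,(255,255,0),-1)
cv2.imwrite("pics/o10.png",im); cv2.imwrite("pics/t10.png",cv2.resize(T[210:290,210:330,::-1].copy(),None,fx=6,fy=6,interpolation=cv2.INTER_CUBIC))
E
```

```text
t 14.7 tcp [411.6 -74.  331.7] jaw 11.08 down [ 0.001  0.    -1.   ] F [-0.2  1.1 -0.5] M [-0.02  0.03  0.02] w 0.499
rack s,t 389.4 -152.5
```

View pics/o10.png

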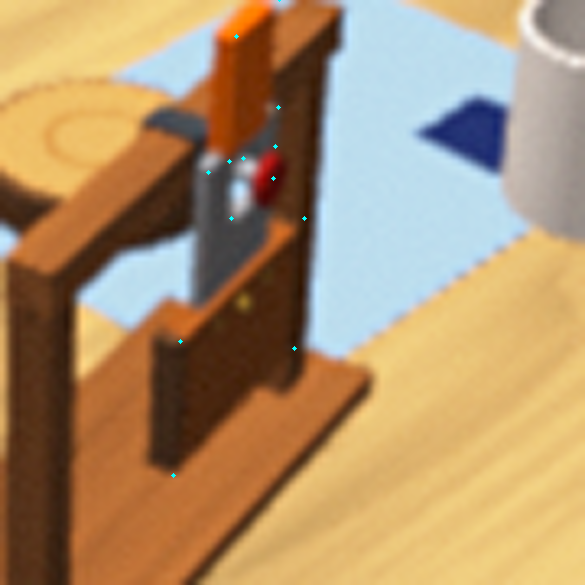

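View pics/t10.png

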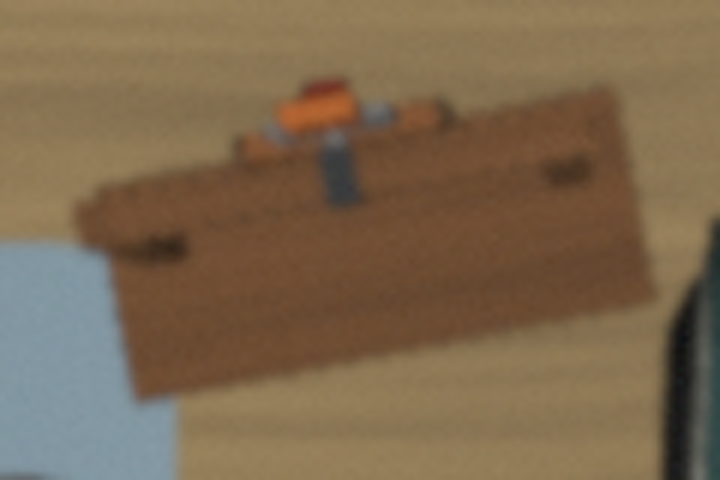

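View pics/full9.png

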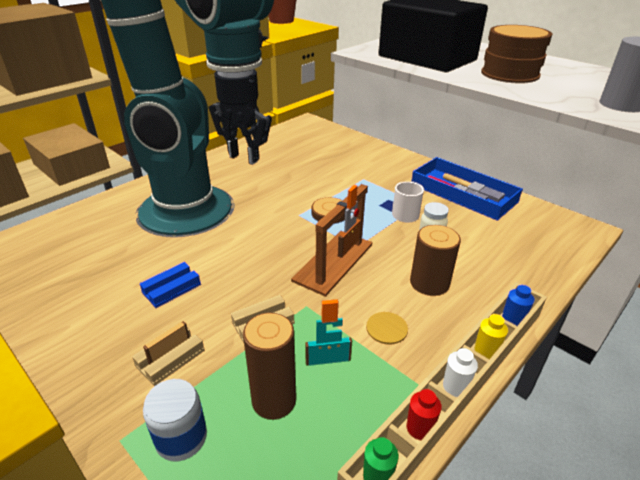

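It hangs upright on the pin in both views (scene (347,215), top (263,229)), and the other things look unmoved. One more frame will show whether it is still.

```bash
python3 -m crank '[[[0,0,0,0,0],[0,0,0,0,0],[0,0,0,0,0],[0,0,0,0,0],[0,0,0,0,0]]]'>/dev/null; python3 - <<'E'
from plant import grab_frame
from h import *
A=np.load("pics/scene9.npy").astype(int);B=grab_frame("scene");a=np.load("pics/scene0.npy").astype(int)
print("sign diff",np.abs(B.astype(int)-A)[190:265,335:370].mean(),"table diff",np.abs(B.astype(int)-A)[400:470,20:100].mean())
T0=np.load("pics/top0.npy").astype(int);T=grab_frame("top")
for n,f in(("scene",B),):
  for nm,roi in(("grip now",(335,175,370,215)),):
    m=mask(f,(4,190,100),(14,255,255),roi);s,c,l=blob(m);print(nm,s,c)
for s in (0.,0.4):pass
m=(np.abs(B.astype(int)-a).max(2)>60).astype(np.uint8);n,l,st,c=cv2.connectedComponentsWithStats(m)
print([x.tolist() for x in st[1:] if x[4]>12])
# board lower-edge levelness: top-edge of board in the top view
m=mask(T,(10,160,100),(14,255,255),(250,215,275,240));s,c,l=blob(m);print("top grip",c,onz("top",c,230))
g=blob(mask(B,(4,190,100),(14,255,255),(335,175,370,215)))[1];print("grip tri",tri(g,c))
E
```

```text
sign diff 1.7963174603174603 table diff 1.543095238095238
grip now [345 185  14  24 174] [351.7816092  197.13218391]
[[105, 0, 62, 93, 3576], [166, 0, 108, 165, 8837], [190, 0, 28, 24, 163], [354, 0, 54, 107, 2142], [387, 2, 27, 17, 95], [170, 89, 23, 7, 56], [197, 93, 12, 53, 241], [145, 97, 11, 4, 28], [126, 101, 31, 41, 313], [160, 101, 39, 36, 163], [144, 106, 21, 43, 164], [161, 106, 20, 43, 154], [194, 137, 9, 11, 34], [177, 140, 16, 11, 34], [142, 143, 24, 9, 43], [137, 148, 10, 24, 118], [347, 184, 11, 15, 96], [338, 203, 22, 55, 530], [245, 257, 42, 60, 1172]]
top grip [262.54545455 228.12727273] [530.97550477 125.15546772 230.        ]
grip tri [532.47097213 126.91182236 209.80699287]
```

```bash
python3 -c "
from plant import close_job
print(close_job())"
```

```text
the job is handed in; nothing more can be done
None
```

The sign is hanging on the rack's pin and the job is handed in, at about 15 s of the 61 s allowed. I took it by the orange grip, lifted it out of the stand, and slid its slot along the rack onto the pin until I felt the closed end. I then eased back about 1.5 mm, lowered it into the notch, released it and backed off.

**Forces:** contact at the closed end reached about 8.5 N. At seating, the force briefly reached about 10 N before I relieved it to 0 and opened the fingers.

**Height and position:** the pin took the weight with the sign's origin about 68.8 mm up (69 expected). The tool's y was within about 0.5 mm of the measured pin. The force and position readings agree that the pin is home.

**Last pictures:** the sign hangs upright on the pin. Two frames half a second apart differ only by noise, and since the start nothing has changed except the robot and the sign.

**Disagreements:**
- The camera put the hanging grip's centre about 2 mm lower than expected (209.8 mm against 212 mm).
- The final overlay was off by about 1 px.
- I put both down to the grip being partly out of view and to calibration error.

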